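# Lift the vial block out of the dry-block heater with the T-key

## Task

Take the red-handled lifting key from its sloped stand, pass its T-foot, without forcing it, through the slot of the sliding brass lift shoe in the top of the aluminium vial block in the heater until its collar sits on the shoe, and give it a quarter turn clockwise (seen from above) so that it locks. Then lift the hot block out by the key, keeping it level, set it down gently well onto the middle of the finned cooling plate without dropping it, and leave the key locked and upright in it. Touch the block and its vials only with the key, and leave the other things on the bench alone.

Things in the scene. Friction and masses are not known exactly. Their poses are not given: they have to be found in the camera images.
- key: Loose lifting key, 139 mm long, 0.15 to 0.21 kg. Origin: centre of the underside of its steel T-foot; z up the shank to the handle, y along foot and handle (parallel), x across them; same after half a turn about z. Foot 8 (x) x 36 (y) mm, z 0 to 10; shank 9 mm diameter. It starts leaning 28 degrees in the stand, handle to the stand's -x, its x to the stand's +x.
- grip (a point): Centre of the key's flat red handle, on the key's z axis 125 mm from the foot's underside, axes as the key. The handle is 16 (x) x 90 (y) x 28 (z) mm: grip it across its 16 mm, in line with the shank.
- collar (a point): Centre of the underside of the key's steel collar, 20.5 mm up the key's z axis; the collar is 19 mm in diameter and 6 mm thick. When the foot is through the slot and the collar sits on the brass shoe, the key can go no deeper.
- stand: Fixed blue steel key stand; base plate 140 x 110 x 8 mm. Origin: on the bench, 15 mm to the -x side of the base plate's centre; z up. The key's foot stands in a cup: floor centre at x 45, z 32 mm, floor square to the leaning key, walls 12 mm high, 2 mm play across the foot, 1.5 mm at its ends.
- fork (a point): Bottom centre of the fork where the key's shank rests, 80 mm up the key; axes as the stand. The fork, 40 mm wide and 6 mm thick, carries the shank from below with 1.5 mm play each side and is open on its upper, +x side: the key slides up along its own axis until out of the cup, then off the fork on that side.
- heater: Fixed white dry-block heater, 240 (x) x 190 (y) x 90 mm high, sloped grey control panel on its -x side. Origin: on the bench under its centre, z up.
- well (a point): Centre of the floor of the heater's well, 45 mm above the bench, 30 mm towards +x from the heater's origin. The well is 68 (x) x 114 (y) x 45 mm deep, open at the top; the block stands in it with 2 mm play all round.
- block: Aluminium vial block 64 (x) x 110 (y) x 50 mm high, loose, 0.5 to 0.77 kg in all, standing in the heater's well, its top 5 mm proud of the heater. Origin: centre of its underside, z up. Six capped vials fixed in it, three along each y end (centres 45 mm from the middle), stand 20 mm above its top.
- window (a point): Centre of the window in the block's top cover, at the top face, 50 mm above the block's origin; axes as the block. The window is 42 (x) x 37 (y) mm with the cover 4 mm thick; through it shows a brass lift shoe, 4 mm down, that covers it all.
- track (a point): Middle of the track of the brass shoe, on the shoe's top face, 46 mm above the block's origin; axes as the block. The shoe, 8 mm thick with a square-edged slot 39 (x) x 11 (y) mm in its middle, slides along y up to 8 mm either way (friction 3 N) so that the lift point can be set; where it was left is not reported: feel or look for it.
- chamber (a point): Point 30 mm above the block's origin, in the space under the shoe (down to 18 mm). With the collar down on the shoe, the foot's top is 2.5 mm below the shoe. Stops under the shoe let the foot turn only clockwise seen from above, from along the slot (block x) to along block y: 90 degrees plus about 5 of play, then it meets them. Turned so, it lifts the block by the shoe.
- cooler: Fixed cooling plate, aluminium top 150 x 150 mm on dark fins, 30 mm high, fins along x. Origin: on the bench under its centre, z up.
- cooler_top (a point): Centre of the cooling plate's top face, 30 mm above the bench.
- tin_big: Bystander: plain aluminium bottle, white cap, 52 mm diameter, 150 mm high, origin under its centre.
- tin_small: Bystander: aluminium bottle with yellow label, 42 mm diameter, 105 mm high, origin under its centre.
- amber: Bystander: amber glass bottle, black cap, 60 mm diameter, 130 mm high, origin under its centre.
- beaker: Bystander: glass beaker, 66 mm diameter, 80 mm high, origin under its centre.
- phone: Bystander: orange-cased telephone lying flat, 150 x 73 x 9 mm, origin under its centre.
- petri: Bystander: Petri dish with yellow agar, 90 mm diameter, 15 mm high, origin under its centre.

How it is judged:
By the outcome, as a careful person would: the job done as asked, in the order asked, and still so for the second after the job is handed in, with the robot touching nothing.
It also fails if it takes over 67 s, if anything falls off the work surface, if the arm or the gripper's body presses on something with over 40 N, if the wrist force passes 120 N, or if a joint passes its speed limit or range.

## Robot

A 6-joint arm with a two-finger parallel gripper is mounted at the origin on the work surface. World frame = base frame: x ahead of the robot, y to its left, z up, the work surface at z = 0. Lengths are in m, angles in rad, forces in N, time in s.
With the tool pointing down it reaches from about 0.4 to 0.825 m from the base axis. Payload 7 kg.
Tool frame: the origin (TCP) lies midway between the tips of the shut fingers; the grasp point (between the pads) lies 19 mm behind it; z points along the fingers, y is the line along which they close (so a half turn about z gives the same grasp; the last joint's range is limited). The gripper opens to 85 mm and grips with 20 to 120 N. Pads are 22 mm wide; open, the fingers measure 114 mm over their backs; the gripper's body (76 mm by 85 mm) begins 54 mm behind the grasp point. The pads swing forward as they close: fully open they stand 13 mm farther back than shut.
Start: joints at [1.429, 0.359, 0.012, 0, -1.224, -0.288], TCP at [0.281, 0.614, 0.231] pointing down, gripper open.
Joint ranges: [-3.07, 3.07], [-1.43, 2.12], [-1.02, 1.25], [-3.03, 1.67], [-3.05, -0], [-3.03, 3.03]. Speed limits (rad/s): [2.39, 2.39, 3.01, 3.14, 3.14, 3.14].

## Interface

Orientations are given as [roll, pitch, yaw] about the fixed x, y, z axes, in that order (R = Rz(yaw) Ry(pitch) Rx(roll)).
In Python, from rig import arm, hand, kinematics, eyes gives the robot as it stands. Calls block until the motion is done:
- arm.move_pose(position, orientation): joint-space move of the TCP to a pose.
- arm.move_l(position, frame=None, feed=0.15, until_force=None): straight line of the TCP; frame=None keeps the orientation; feed is the mean speed in m/s. With until_force (N) it stops when the force on the tool has changed by that much, and returns True; else False.
- arm.move_j(angles): joint-space move.
- hand.gripper_to(opening, grip_force=None): finger opening in m; grip_force is the grip in N (None keeps the last); returns when the fingers have stopped.
- arm.dwell(seconds).
- kinematics.inverse_kinematics(position, orientation): joint angles nearest the present ones, or None.
- eyes.get_image(name): name is "scene" or "top" or "wrist"; returns a dict with "color" (480x640x3 uint8, red, green, blue), "K" (3x3 intrinsics, pixels), "rvec" (rotation vector, rad) and "tvec" (3), from world to camera coordinates, as OpenCV has them. Camera axes: x right, y down, z forward; pixel columns grow to the right and rows downward; lengths in m; the calibration is good to about 2 mm. A picture is of the moment at which its call begins. There is no depth.
A pose or a line that the arm cannot do raises arm.PlanningError and nothing moves.
- arm.close_job(): hands the job in; it is judged then, once.
Trained networks look in the newest picture that a camera, given by its name, has taken for a name from the list of things; names that differ only in an ending like _2 or _b are one class to them, and where a whole thing is asked for, a point or a joint stands for the part that bears it (a point fixed in the world has none). Each returns a list of dicts, best first, with "score" (0 to 1); they miss things now and then, are a little off and sometimes report something else, mostly with a low value. They report only what shows in the picture. A call takes as long as a camera call.
- eyes.look_for(target, camera): "rect" ([left, top, right, bottom] in pixels, round what is visible of it).
- eyes.outline_of(target, camera): "mask" (480x640 bool, what is visible of it) and "rect" ([left, top, right, bottom] in pixels, round what is visible of it).
Readings, each from a call of its own:
- arm.get_clock(): time.
- arm.get_joint_positions(): joint angles.
- arm.get_qvel(): joint speeds.
- arm.get_joint_torque(): joint torques, N m.
- arm.get_tcp_pos(): TCP position.
- arm.get_orientation(): TCP orientation.
- arm.get_contact_force(): force on the tool from outside, world axes, zero at the start.
- arm.get_moment(): the same for the moment, N m.
- arm.get_finger_gap(): finger opening in m.
- arm.get_finger_force(): force on a finger pad.
Only numpy, scipy, OpenCV 4.12 (cv2) and the standard library are available. Lean on these libraries where they do the work, as an engineer would, in place of code of your own. Each camera call takes 0.05 s, during which the arm holds its last target. There are 200 camera calls.

## Working session

There is one attempt and no reset: what is moved stays moved. The work goes in short steps, each a Python script; the robot and the scene stay as the last script left them, time stands still between calls to the robot, and variables do not carry over. Pictures are saved under pics/ and viewed, at most 11 in all, crops included, and the job is handed in when it is done.

```bash
ls; mkdir -p pics; python3 - <<'E'
from rig import arm,eyes
import cv2,numpy as np
print(arm.get_clock())
for n in ["scene","top"]:
    im=eyes.get_image(n); cv2.imwrite(f"pics/{n}0.png",im["color"][:,:,::-1])
    print(n,im["K"].tolist(),np.array(im["rvec"]).ravel(),np.array(im["tvec"]).ravel())
    for t in ["key","stand","heater","block","cooler","tin_big","tin_small","amber","beaker","phone","petri"]:
        r=eyes.look_for(t,n); print(t,[(round(x["score"],2),np.round(x["rect"]).astype(int).tolist()) for x in r[:2]])
print(arm.get_clock())
E
```

```text
pics
0.0
scene [[510.7519772796756, 0.0, 326.4097687996251], [0.0, 510.7519772796756, 244.5818756131385], [0.0, 0.0, 1.0]] [ 2.42524764  0.70949196 -0.2553329 ] [-0.46998128 -0.16025361  1.34191449]
key [(0.66, [203, 348, 265, 415]), (0.32, [259, 213, 396, 336])]
stand [(0.58, [202, 366, 297, 452]), (0.41, [204, 348, 260, 416])]
heater [(0.73, [204, 364, 293, 451]), (0.72, [257, 215, 394, 334])]
block [(0.26, [307, 238, 364, 288])]
cooler [(0.61, [376, 176, 445, 237])]
tin_big [(0.86, [413, 249, 442, 307])]
tin_small [(0.85, [437, 226, 460, 263]), (0.22, [375, 176, 443, 234])]
amber [(0.71, [384, 306, 416, 353])]
beaker [(0.96, [343, 366, 380, 411])]
phone [(0.68, [155, 271, 196, 336])]
petri [(0.87, [277, 168, 316, 198]), (0.5, [372, 177, 444, 233])]
top [[544.7166386959119, 0.0, 327.3798066765273], [0.0, 544.7166386959119, 244.41186827042424], [0.0, 0.0, 1.0]] [ 2.16108331 -2.11850623  0.13718177] [-0.0061545   0.55088655  1.13447559]
key [(0.91, [471, 215, 516, 241])]
stand [(0.56, [450, 201, 500, 263]), (0.36, [337, 127, 366, 171])]
heater [(0.6, [281, 186, 377, 301]), (0.59, [396, 328, 464, 398])]
block [(0.86, [302, 207, 358, 240]), (0.22, [469, 214, 516, 239])]
cooler [(0.97, [157, 173, 241, 253])]
tin_big [(0.56, [279, 126, 308, 169])]
tin_small [(0.71, [228, 138, 249, 166])]
amber [(0.84, [337, 127, 362, 169]), (0.27, [283, 185, 379, 301])]
beaker [(0.57, [408, 130, 435, 175])]
phone [(0.71, [397, 328, 465, 400]), (0.17, [303, 207, 356, 239])]
petri [(0.59, [215, 323, 256, 370]), (0.48, [468, 217, 516, 239])]
1.2
```

View pics/scene0.png

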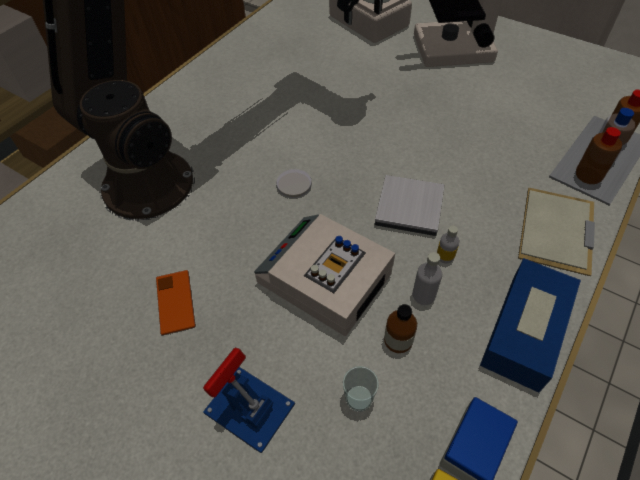

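View pics/top0.png

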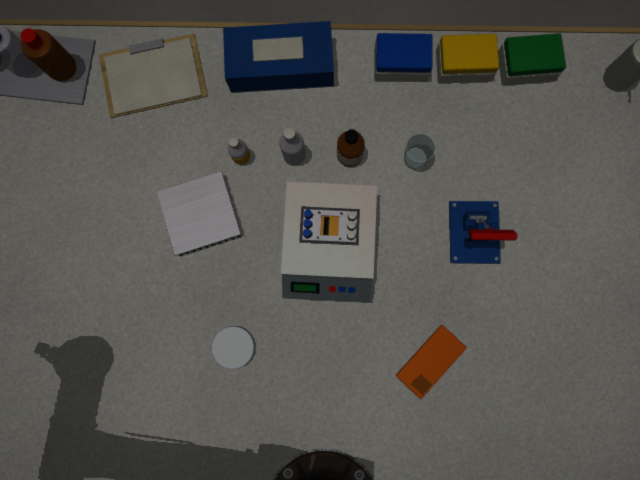

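Both pictures agree. The red handle is at top (495,236) with the foot cup near (479,218). The block is at (330,225) with a dark slot end near (325,226), and the cooler is at (199,213). The stand and heater yaw are both about 0. Next I'll compute rough positions and the wrist-camera offset.

```bash
cat > h.py <<'E'
from rig import arm,hand,kinematics,eyes
import cv2,numpy as np
from scipy.spatial.transform import Rotation as R
def cam(n):
    im=eyes.get_image(n); Rm=cv2.Rodrigues(np.array(im["rvec"],float).reshape(3,1))[0]
    im["R"]=Rm; im["t"]=np.array(im["tvec"],float).ravel(); im["C"]=-Rm.T@im["t"]; im["K"]=np.array(im["K"]); return im
def ray(im,uv): return im["R"].T@np.linalg.solve(im["K"],[uv[0],uv[1],1])
def onplane(im,uv,z): d=ray(im,uv); return im["C"]+d*(z-im["C"][2])/d[2]
def tri(obs):
    A=np.zeros((3,3));b=np.zeros(3)
    for im,uv in obs:
        d=ray(im,uv);d/=np.linalg.norm(d);P=np.eye(3)-np.outer(d,d);A+=P;b+=P@im["C"]
    return np.linalg.solve(A,b)
def proj(im,p): q=im["K"]@(im["R"]@np.asarray(p)+im["t"]); return q[:2]/q[2]
def save(im,f,crop=None,s=1):
    c=im["color"][:,:,::-1]
    if crop: c=c[crop[1]:crop[3],crop[0]:crop[2]]
    cv2.imwrite(f,cv2.resize(c,None,fx=s,fy=s,interpolation=cv2.INTER_CUBIC))
def blob(im,lo,hi,rect):
    hsv=cv2.cvtColor(im["color"],cv2.COLOR_RGB2HSV); m=cv2.inRange(hsv,np.array(lo),np.array(hi)); k=np.zeros_like(m); l,t,r,b=rect; k[t:b,l:r]=m[t:b,l:r]; return k
E
python3 - <<'E'
from h import *
t=cam("top");s=cam("scene");w=cam("wrist")
T=arm.get_tcp_pos();Rt=R.from_euler('xyz',arm.get_orientation()).as_matrix()
print("tcp ori",arm.get_orientation(),"cam in tool",Rt.T@(w["C"]-T),"fwd",Rt.T@w["R"].T@[0,0,1], "camx",Rt.T@w["R"].T@[1,0,0],w["K"][0])
for nm,im,rc in [("top",t,(440,190,530,275)),("scene",s,(190,330,310,460))]:
    for c,lo,hi in [("red",(0,150,60),(8,255,255)),("blue",(100,120,30),(125,255,255))]:
        m=blob(im,lo,hi,rc); cn=max(cv2.findContours(m,0,1)[0],key=cv2.contourArea); r=cv2.minAreaRect(cn); print(nm,c,r,cv2.boxPoints(r).round(1).tolist())
        if c=="blue": print([onplane(im,p,0.008).round(4).tolist() for p in cv2.boxPoints(r)])
print("block",onplane(t,(330,225),.095),"cooler",onplane(t,(199,213),.03),"heater corners",[onplane(t,p,.09).round(3) for p in [(287,183),(378,187),(376,276),(282,275)]])
E
```

```text
tcp ori [-3.14157020e+00 -2.17368380e-05 -4.29811841e-01] cam in tool [ 0.07206402 -0.0003755  -0.1423921 ] fwd [-2.81818558e-01  4.95837409e-04  9.59467589e-01] camx [ 5.18860739e-04  9.99999799e-01 -3.64382005e-04] [342.04355877   0.         322.68997909]
top red ((493.5, 234.0), (10.0, 45.0), 90.0) [[471.0, 229.0], [516.0, 229.0], [516.0, 239.0], [471.0, 239.0]]
top blue ((474.5, 231.5), (61.0, 49.0), 90.0) [[450.0, 201.0], [499.0, 201.0], [499.0, 262.0], [450.0, 262.0]]
[[0.6585, -0.2663, 0.008], [0.6605, -0.3752, 0.008], [0.5236, -0.372, 0.008], [0.5215, -0.2648, 0.008]]
scene red ((225.96340942382812, 373.1707458496094), (19.52172088623047, 54.03612518310547), 38.65980911254883) [[201.5, 388.20001220703125], [235.1999969482422, 346.0], [250.5, 358.20001220703125], [216.6999969482422, 400.3999938964844]]
scene blue ((248.3937530517578, 407.7222595214844), (70.45281219482422, 60.00182342529297), 34.07719421386719) [[202.39999389648438, 412.79998779296875], [236.0, 363.1000061035156], [294.3999938964844, 402.6000061035156], [260.79998779296875, 452.29998779296875]]
[[0.5254, -0.3812, 0.008], [0.5161, -0.268, 0.008], [0.662, -0.2705, 0.008], [0.663, -0.3784, 0.008]]
block [ 0.58345912 -0.00069041  0.095     ] cooler [0.61671176 0.28866404 0.03      ] heater corners [array([0.672, 0.091, 0.09 ]), array([ 0.667, -0.099,  0.09 ]), array([ 0.48 , -0.097,  0.09 ]), array([0.479, 0.096, 0.09 ])]
```

```bash
cat >> h.py <<'E'
def grip_ori(th,flip=1,yaw=0):
    # tool frame for key leaning th toward -x(stand yaw): tool z=-key z
    kz=R.from_euler('z',yaw).apply([-np.sin(th),0,np.cos(th)]); kx=R.from_euler('z',yaw).apply([np.cos(th),0,np.sin(th)])
    z=-kz;y=kx*flip;x=np.cross(y,z); return R.from_matrix(np.column_stack([x,y,z])).as_euler('xyz')
E
python3 - <<'E'
from h import *
for yaw in (np.pi/2,0,-np.pi/2,-np.pi/2-.1,np.pi-.01):
    for p in ([.583,0,.18],[.617,.289,.2]):
        q=kinematics.inverse_kinematics(p,[np.pi,0,yaw]); print(round(yaw,2),p,None if q is None else np.round(q,2))
for f in (1,-1):
    q=kinematics.inverse_kinematics([.565,-.321,.14],grip_ori(np.radians(28),f)); print(f,grip_ori(np.radians(28),f),None if q is None else np.round(q,2))
arm.move_pose([.583,0.02,.215],[np.pi,0,0])
print(arm.get_clock())
a=cam("wrist"); save(a,"pics/w1.png")
np.set_printoptions(suppress=True)
t=["block","window","track","heater"]
for n in t:
    print(n,[(round(x["score"],2),np.round(x["rect"]).astype(int).tolist()) for x in eyes.look_for(n,"wrist")[:2]])
arm.move_l([.583,-0.04,.235],feed=.12)
b=cam("wrist"); save(b,"pics/w2.png"); 
import pickle;pickle.dump((a,b),open("blk.pkl","wb"))
E
```

```text
1.57 [0.583, 0, 0.18] [ 0.34  0.25 -0.27  0.   -1.05  2.81]
1.57 [0.617, 0.289, 0.2] [ 0.72  0.39 -0.02  0.   -1.17  2.42]
0 [0.583, 0, 0.18] [ 0.34  0.25 -0.27  0.   -1.05  1.24]
0 [0.617, 0.289, 0.2] [ 0.72  0.39 -0.02  0.   -1.17  0.85]
-1.57 [0.583, 0, 0.18] [ 0.34  0.25 -0.27  0.   -1.05 -0.34]
-1.57 [0.617, 0.289, 0.2] [ 0.72  0.39 -0.02  0.   -1.17 -0.72]
-1.67 [0.583, 0, 0.18] [ 0.34  0.25 -0.27  0.   -1.05 -0.44]
-1.67 [0.617, 0.289, 0.2] [ 0.72  0.39 -0.02  0.   -1.17 -0.82]
3.13 [0.583, 0, 0.18] [ 0.34  0.25 -0.27 -0.   -1.05 -1.92]
3.13 [0.617, 0.289, 0.2] [ 0.72  0.39 -0.02 -0.   -1.17 -2.3 ]
1 [2.65290046 0.         1.57079633] [-0.32  0.21 -0.41 -0.31 -0.5  -2.58]
-1 [-2.65290046  0.         -1.57079633] [-0.32  0.21 -0.41 -0.31 -0.5   0.56]
3.7167
block [(0.67, [282, 183, 426, 273]), (0.26, [230, 107, 484, 361])]
window [(0.71, [283, 187, 430, 274])]
track [(0.73, [280, 189, 431, 272]), (0.42, [47, 0, 146, 46])]
heater [(0.79, [231, 104, 487, 361])]
```

View pics/w1.png

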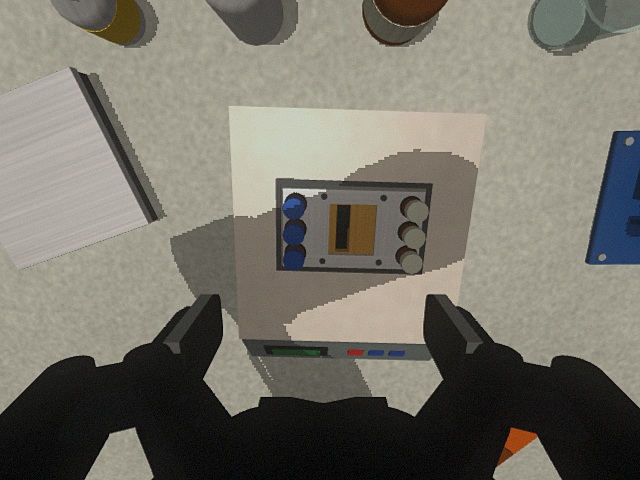

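The wrist view shows the block at (355,228). The brass window spans columns 330–377 and rows 205–255. The dark slot at (343,228) sits toward +y, so the shoe was left near its +y end. Next: measure both views.

```bash
cat >> h.py <<'E'
def quads(im,rc):
    br=blob(im,(10,110,60),(30,255,255),rc)
    cn=max(cv2.findContours(cv2.morphologyEx(br,cv2.MORPH_CLOSE,np.ones((25,25))),0,1)[0],key=cv2.contourArea)
    win=cv2.minAreaRect(cn)
    g=cv2.cvtColor(im["color"],cv2.COLOR_RGB2GRAY); l,t,r,b=cv2.boundingRect(cn)[0:2]+tuple(np.add(cv2.boundingRect(cn)[0:2],cv2.boundingRect(cn)[2:]))
    return win,(l,t,r,b),g
E
python3 - <<'E'
from h import *
import pickle; a,b=pickle.load(open("blk.pkl","rb"))
out=[]
for im,c0 in ((a,(353,228)),(b,None)):
    if c0 is None: c0=proj(im,onplane(a,(353,228),.095)).astype(int)
    rc=(c0[0]-35,c0[1]-35,c0[0]+35,c0[1]+35)
    win,bb,g=quads(im,rc); print("win",win,bb)
    m=((g<60)*255).astype(np.uint8); k=np.zeros_like(m); l,t,r,bo=bb; k[t-3:bo+3,l-3:r+3]=m[t-3:bo+3,l-3:r+3]
    cn=max(cv2.findContours(k,0,1)[0],key=cv2.contourArea); sl=cv2.minAreaRect(cn); print("slot",sl,cv2.boundingRect(cn))
    print("win@.095",onplane(im,win[0],.095),"slot@.091",onplane(im,sl[0],.091))
    y=int(sl[0][1]); x=int(sl[0][0]); print("row",g[y,x-25:x+45].tolist()); print("col",g[y-35:y+35,x].tolist())
    out.append((im,win[0],sl[0]))
    bl=blob(im,(100,100,40),(125,255,255),(c0[0]-100,c0[1]-50,c0[0]-20,c0[1]+50)); cnb=max(cv2.findContours(bl,0,1)[0],key=cv2.contourArea); rb=cv2.minAreaRect(cnb); print("blue",rb)
print("tri win",tri([(o[0],o[1]) for o in out]),"slot",tri([(o[0],o[2]) for o in out]))
save(b,"pics/w2c.png",(c0[0]-100,c0[1]-75,c0[0]+100,c0[1]+75),4)
E
```

```text
win ((351.5455017089844, 228.6348419189453), (46.10772705078125, 49.60578155517578), 1.9091525077819824) (328, 204, np.int64(376), np.int64(255))
slot ((342.2720947265625, 227.8301239013672), (13.66529655456543, 46.40945053100586), 3.012787342071533) (335, 205, 16, 47)
win@.095 [ 0.58541269 -0.00219347  0.095     ] slot@.091 [0.58500876 0.00494064 0.091     ]
row [108, 112, 106, 102, 105, 110, 109, 109, 117, 102, 110, 101, 81, 84, 79, 78, 79, 79, 90, 45, 26, 27, 32, 35, 29, 28, 25, 28, 19, 23, 33, 28, 55, 84, 79, 80, 82, 81, 77, 76, 79, 88, 82, 85, 77, 81, 84, 79, 77, 82, 82, 77, 78, 82, 83, 83, 83, 67, 89, 104, 106, 106, 97, 108, 107, 105, 102, 104, 108, 109]
col [117, 112, 108, 111, 112, 112, 114, 105, 114, 109, 112, 112, 90, 31, 32, 33, 35, 32, 30, 35, 36, 34, 33, 36, 34, 33, 33, 30, 32, 29, 29, 34, 27, 32, 30, 28, 31, 32, 24, 31, 28, 26, 24, 25, 33, 30, 25, 32, 28, 24, 28, 25, 27, 25, 23, 25, 35, 65, 57, 66, 82, 77, 73, 104, 109, 109, 103, 103, 106, 104]
blue ((293.3999938964844, 233.8000030517578), (20.871028900146484, 22.135942459106445), 18.43494987487793)
win ((278.5, 222.5),
[... 309 characters left out ...]
 36, 29, 26, 29, 32, 32, 33, 29, 31, 30, 27, 45, 78, 86, 79, 80, 78, 78, 80, 79, 81, 79, 80, 82, 80, 79, 76, 85, 80, 80, 80, 79, 79, 76, 90, 101, 111, 103, 100, 108, 104, 106, 103, 106, 108, 109, 105, 102, 106, 103]
col [186, 204, 201, 193, 194, 196, 187, 124, 124, 104, 105, 112, 108, 90, 45, 34, 35, 33, 28, 32, 34, 34, 36, 29, 35, 32, 34, 34, 34, 37, 29, 34, 35, 27, 29, 32, 35, 25, 28, 28, 31, 38, 32, 38, 28, 25, 29, 35, 25, 27, 18, 32, 25, 25, 30, 43, 55, 55, 70, 81, 74, 89, 101, 106, 104, 93, 102, 98, 102, 101]
blue ((219.75003051757812, 226.75003051757812), (19.091880798339844, 21.21320343017578), 45.0)
tri win [ 0.58496226 -0.00231264  0.09358788] slot [0.58452705 0.00480737 0.08885521]
```

View pics/w2c.png

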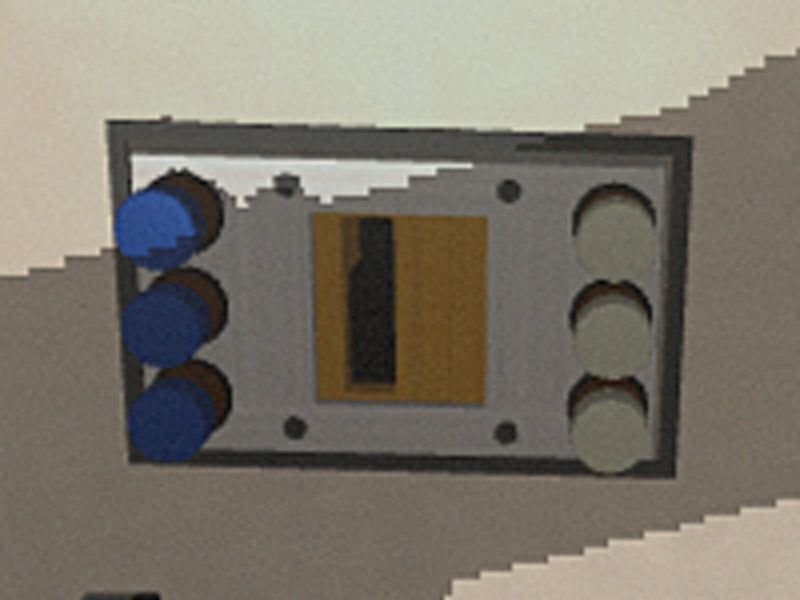

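The enlarged crop shows the slot offset to +y at crop columns 347–395 and rows 216–390, with four cover screws at (287,184), (509,191), (505,433) and (294,427). The slot centre is about (0.5844, 0.005). Now the stand and key.

```bash
python3 - <<'E'
from h import *
import pickle; a,b=pickle.load(open("blk.pkl","rb"))
np.set_printoptions(suppress=True,precision=4)
c0=proj(b,onplane(a,(353,228),.095)).astype(int); o=c0-[100,75]
S=[onplane(b,o+(np.array(p)+.5)/4-.5,.095) for p in [(287,184),(509,191),(505,433),(294,427)]]
W=[onplane(b,o+(np.array(p)+.5)/4-.5,.09) for p in [(108,120),(692,137),(676,477),(130,463)]]
for Q in (S,W):
    Q=np.array(Q)[:,:2]; e=(Q[0]-Q[1])+(Q[3]-Q[2]); print("centre",Q.mean(0),"yaw from y edges",np.degrees(np.arctan2(-e[0],e[1])), "from x",np.degrees(np.arctan2(*((Q[0]-Q[3])+(Q[1]-Q[2]))[::-1])))
print("slot",onplane(b,o+(np.array((371,303))+.5)/4-.5,.091))
arm.move_pose([.56,-.27,.30],[np.pi,0,-np.pi/2])
c=cam("wrist")
g=grip_ori(np.radians(28),-1); kz=np.array([-np.sin(np.radians(28)),0,np.cos(np.radians(28))])
foot=np.array([.621,-.321,.032]); 
arm.move_pose(foot+kz*(.106+.11),g)
d=cam("wrist"); pickle.dump((c,d),open("key.pkl","wb")); print(arm.get_clock(),arm.get_tcp_pos())
t=cam("top");s=cam("scene")
print("handle tri",tri([(t,(493.5,234)),(s,(226,373.2))]))
for im in (c,d):
    print([(round(x["score"],2),np.round(x["rect"]).astype(int).tolist()) for x in eyes.look_for("key","wrist")[:1]])
cv2.imwrite("pics/key.png",np.vstack([cv2.resize(x["color"][:,:,::-1],(400,300)) for x in (c,d)]))
for nm,im in (("c",c),("d",d)):
    for col,lo,hi in (("red",(0,150,60),(8,255,255)),("blue",(100,120,30),(125,255,255))):
        m=blob(im,lo,hi,(0,0,640,480)); cn=max(cv2.findContours(m,0,1)[0],key=cv2.contourArea); q=cv2.minAreaRect(cn); print(nm,col,np.array(q[0]),q[1:],cv2.boxPoints(q).round(1).tolist(),cv2.contourArea(cn))
        if col=="blue": print(np.array([onplane(im,p,.008) for p in cv2.boxPoints(q)]))
E
```

```text
centre [ 0.5843 -0.0023] yaw from y edges -1.7804170669667228 from x -1.7687412940972653
centre [ 0.5845 -0.0024] yaw from y edges -1.6226580703221691 from x -1.5978408797063748
slot [0.5852 0.0041 0.091 ]
6.55 [ 0.5204 -0.3207  0.2235]
handle tri [ 0.5644 -0.324   0.1351]
[(0.85, [310, 168, 338, 301])]
[(0.85, [310, 168, 338, 301])]
c red [317.5 155.5] ((108.99998474121094, 30.999996185302734), 90.0) [[302.0, 101.0], [333.0, 101.0], [333.0, 210.0], [302.0, 210.0]] 2733.5
c blue [272.7536 149.4618] ((90.19043731689453, 68.02411651611328), 89.02897644042969) [[238.0, 104.9000015258789], [306.0, 103.80000305175781], [307.5, 194.0], [239.5, 195.10000610351562]] 4971.5
[[ 0.6612 -0.3768  0.008 ]
 [ 0.5804 -0.3784  0.008 ]
 [ 0.5796 -0.2709  0.008 ]
 [ 0.6664 -0.2692  0.008 ]]
d red [322.  235.5] ((127.0, 22.0), 90.0) [[311.0, 172.0], [333.0, 172.0], [333.0, 299.0], [311.0, 299.0]] 2648.0
d blue [363.9161 204.1913] ((124.21792602539062, 107.1768798828125), 1.3019527196884155) [[300.6000061035156, 256.3999938964844], [303.0, 149.1999969482422], [427.20001220703125, 152.0], [424.79998779296875, 259.20001220703125]] 9561.0
[[ 0.6652 -0.25    0.008 ]
 [ 0.6595 -0.3789  0.008 ]
 [ 0.5223 -0.3786  0.008 ]
 [ 0.5156 -0.272   0.008 ]]
```

View pics/key.png

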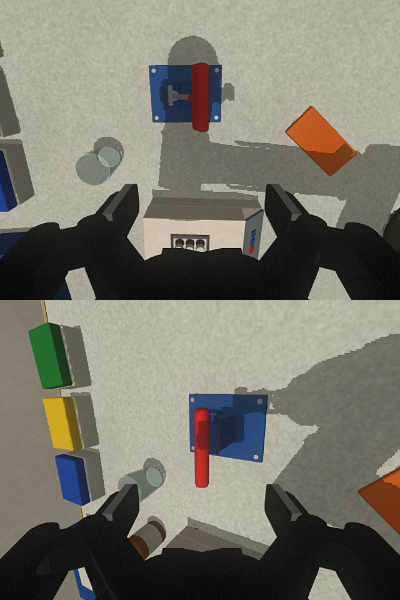

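Upper half: the handle is at (200,97) over the blue plate, from vertical. Lower half: the pre-grasp view along the key axis, with the handle at (201,447) and the fingers on either side. I'll fit the handle box to all four views.

```bash
python3 - <<'E'
from h import *
import pickle; c,d=pickle.load(open("key.pkl","rb"))
from scipy.optimize import least_squares
np.set_printoptions(suppress=True,precision=4)
t=cam("top");s=cam("scene")
obs=[(c,(302,101,333,210)),(d,(311,172,333,299)),(t,(471,229,516,239))]
obs=[(im,cv2.boundingRect(max(cv2.findContours(blob(im,(0,120,40),(8,255,255),(0,0,640,480) if im is not t else (440,190,530,275)),0,1)[0],key=cv2.contourArea))) for im,_ in obs]
obs.append((s,cv2.boundingRect(max(cv2.findContours(blob(s,(0,120,40),(8,255,255),(190,330,310,460)),0,1)[0],key=cv2.contourArea))))
for o in obs: print(o[1])
box=np.array([[x,y,z] for x in(-.008,.008) for y in(-.045,.045) for z in(-.014,.014)])
th=np.radians(28)
def pts(p): 
    M=R.from_euler('z',p[3])*R.from_euler('y',-th); return M.apply(box)+p[:3]
def f(p,O=obs):
    r=[]
    for im,(x,y,w,h) in O:
        q=np.array([proj(im,v) for v in pts(p)]); r+=[*(q.min(0)-[x-.5,y-.5]),*(q.max(0)-[x+w-.5,y+h-.5])]
    return np.array(r)
for O in (obs,obs[:2]):
    r=least_squares(f,[.562,-.322,.142,0],args=(O,),loss='soft_l1',x_scale=[.01,.01,.01,.1]); print(r.x,np.degrees(r.x[3])); print(r.fun.reshape(-1,4))
E
```

```text
(301, 100, 33, 112)
(311, 172, 23, 129)
(470, 228, 40, 12)
(203, 347, 42, 50)
[ 0.5652 -0.3235  0.138   0.0126] 0.7205132004997181
[[ 0.3688  0.3993  0.0161  0.841 ]
 [-0.6445 -0.8622  0.9443  0.0699]
 [-0.9573 -0.4961  9.6292  0.0084]
 [-0.6243 -0.2722  4.2343  3.7308]]
[ 0.5654 -0.3236  0.1377  0.0125] 0.7177136675500233
[[ 0.1965  0.4142 -0.1816  0.7645]
 [-0.668  -0.9182  0.8898 -0.1352]]
```

```bash
cat >> h.py <<'E'
TH=np.radians(28); KY=0.009
KZ=R.from_euler('z',KY).apply([-np.sin(TH),0,np.cos(TH)]); KX=R.from_euler('z',KY).apply([np.cos(TH),0,np.sin(TH)])
G=grip_ori(TH,-1,KY)
E
python3 - <<'E'
from h import *
np.set_printoptions(suppress=True,precision=4)
gp=np.array([.5645,-.3233,.1395]); T=gp-KZ*.019
arm.move_pose(T+KZ*.07,G)
print(arm.move_l(T,feed=.1,until_force=8),arm.get_contact_force())
print(hand.gripper_to(0.0,grip_force=110),arm.get_finger_gap(),arm.get_finger_force(),arm.get_contact_force(),arm.get_moment())
p=np.array(arm.get_tcp_pos())
arm.move_l(p+KZ*.026,feed=.06); print(arm.get_contact_force(),arm.get_finger_gap())
arm.move_l(p+KZ*.026+KX*.05,feed=.1); print(arm.get_contact_force(),arm.get_clock())
save(cam("wrist"),"pics/grasp.png")
E
```

```text
False [-0.0594  0.191   0.3258]
False 0.014453544124890373 107.56591200828552 [-3.3444  1.3642  5.5436] [0.2356 1.7765 0.1396]
[ 0.6564 -0.5242 -0.4992] 0.014850207543401822
[-0.3951  0.6022 -2.6792] 9.8833
```

View pics/grasp.png

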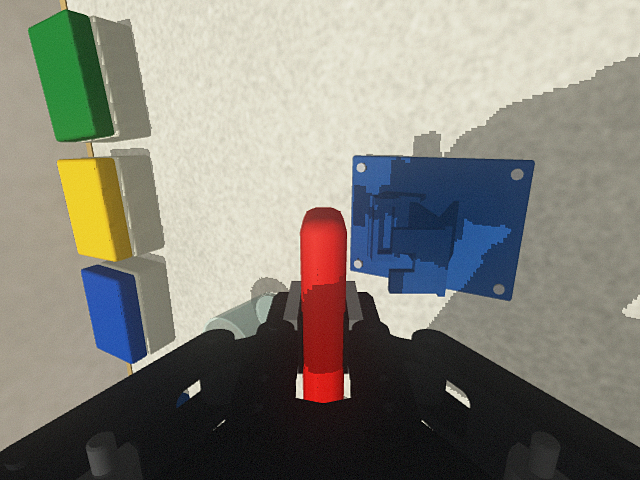

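The key is held centrally by the handle (columns 301–347, far end at row 208) and is clear of the stand. The handle hides the foot from the wrist camera. Next I'll go upright above the slot and check with the scene and top cameras.

```bash
python3 - <<'E'
from h import *
np.set_printoptions(suppress=True,precision=4)
p=np.array(arm.get_tcp_pos()); arm.move_l([p[0],p[1],.30],feed=.2)
YB=np.radians(-1.7)
S=np.array([.5845,.0046,.091])
arm.move_pose([S[0],S[1],.106+.135],[np.pi,0,YB])   # foot at z .135
arm.dwell(.3); print(arm.get_clock(),arm.get_tcp_pos(),arm.get_contact_force(),arm.get_moment())
s=cam("scene");t=cam("top");w=cam("wrist")
T=np.array(arm.get_tcp_pos()); Rt=R.from_euler('xyz',arm.get_orientation()).as_matrix()
box=np.array([[x,y,z] for x in(-.045,.045) for y in(-.008,.008) for z in(-.033,-.005)])
for dx in(-.003,0,.003): print(dx,np.array([proj(w,T+Rt@(v+[dx,0,0])) for v in box]).round(0)[[0,2,1,3,4,6]].tolist())
m=blob(w,(0,120,40),(8,255,255),(0,0,640,480)); print("red",cv2.boundingRect(m))
# predicted foot points
for im,n in ((s,"scene"),(t,"top")):
    f=proj(im,T+[0,0,-.106]);print(n,"foot",f,"slot",proj(im,S)); 
    o=(f-[50,50]).astype(int); print(o); save(im,f"pics/up_{n}.png",(o[0],o[1],o[0]+100,o[1]+100),4)
A=cv2.imread("pics/up_scene.png");B=cv2.imread("pics/up_top.png");cv2.imwrite("pics/up.png",np.hstack([A,B]))
import pickle;pickle.dump((s,t,w),open("up.pkl","wb"))
E
```

```text
12.2917 [0.5845 0.0038 0.2412] [ 0.1614  0.0583 -1.9256] [-0.0155  0.0389 -0.0146]
-0.003 [[303.0, 445.0], [342.0, 445.0], [306.0, 395.0], [339.0, 395.0], [298.0, 232.0], [347.0, 232.0]]
0 [[303.0, 439.0], [342.0, 439.0], [306.0, 390.0], [339.0, 390.0], [298.0, 223.0], [347.0, 223.0]]
0.003 [[303.0, 434.0], [342.0, 434.0], [306.0, 385.0], [339.0, 385.0], [298.0, 214.0], [347.0, 214.0]]
red (283, 9, 256, 398)
scene foot [336.4851 248.5515] slot [336.6076 260.6859]
[286 198]
top foot [327.3666 220.848 ] slot [327.4734 224.8033]
[277 170]
```

View pics/up.png

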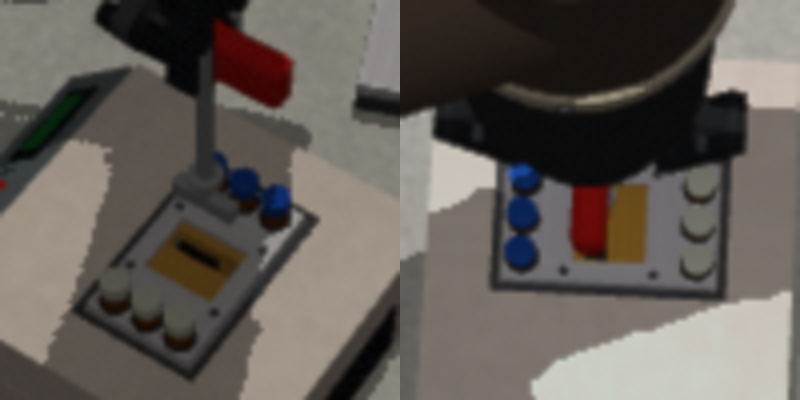

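In the scene crop the foot hangs over the blue-vial side of the window at (206,198), with the slot at (204,253). It lines up with the slot to within about 1 mm relative to prediction. The top view shows only the handle. Now a gentle probe descent.

```bash
cat >> h.py <<'E'
YB=np.radians(-1.7); OB=[np.pi,0,YB]
E
python3 - <<'E'
from h import *
np.set_printoptions(suppress=True,precision=4)
x,y=.5842,.0046
arm.move_l([x,y,.106+.102],frame=OB,feed=.06); print(arm.get_tcp_pos(),arm.get_contact_force())
r=arm.move_l([x,y,.1755],feed=.02,until_force=4)
print(r,arm.get_tcp_pos(),arm.get_contact_force(),arm.get_moment(),arm.get_clock())
E
```

```text
[0.5844 0.0046 0.208 ] [-0.1485 -0.2386 -0.7   ]
False [0.5843 0.0046 0.1756] [ 0.3954  0.5195 -1.7774] [-0.0428  0.0033 -0.0187] 14.9167
```

```bash
python3 - <<'E'
from h import *
np.set_printoptions(suppress=True,precision=4)
x,y=.5842,.0046
r=arm.move_l([x,y,.168],feed=.015,until_force=4)
print(r,arm.get_tcp_pos(),arm.get_contact_force(),arm.get_moment(),arm.get_clock())
s=cam("scene"); o=(300,180); save(s,"pics/in.png",(280,190,400,290),5)
E
```

```text
True [0.5845 0.0046 0.1736] [-0.8709  0.6107  5.2782] [0.1361 0.2864 0.0624] 15.2167
```

View pics/in.png

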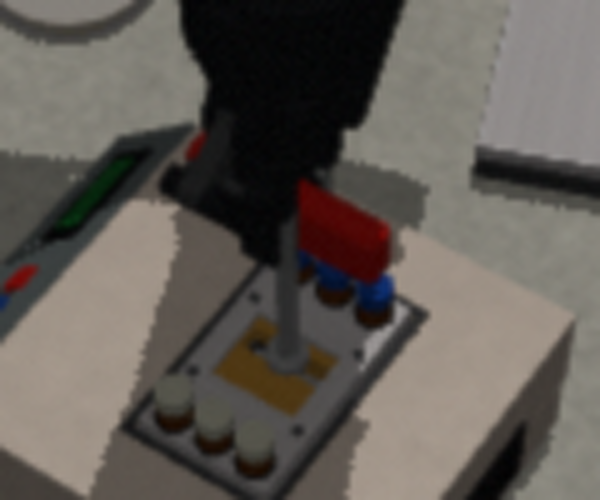

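The collar is down on the shoe and the shank stands in the slot at crop (288,355). I'll unload it slightly and turn 90° clockwise in steps, watching the forces.

```bash
python3 - <<'E'
from h import *
np.set_printoptions(suppress=True,precision=3)
x,y=.5845,.0046; z=.1743
arm.move_l([x,y,z],feed=.02); print(arm.get_contact_force(),arm.get_moment())
for a in (15,35,60,80,90,92):
    arm.move_l([x,y,z],frame=[np.pi,0,YB-np.radians(a)],feed=.05)
    f,m=np.array(arm.get_contact_force()),np.array(arm.get_moment()); print(a,f,m,round(np.degrees(arm.get_orientation()[2]),1),arm.get_clock())
    if abs(m[2])>1 or np.linalg.norm(f[:2])>15: print("stop");break
E
```

```text
[-0.158  0.11  -2.542] [ 0.047  0.03  -0.027]
15 [ 0.762 -0.037 -1.916] [-0.041  0.028 -0.002] -16.5 15.925
35 [-0.562  0.441 -2.018] [ 0.033  0.02  -0.056] -36.4 16.425
60 [ 0.119  0.162 -1.152] [ 0.006  0.036 -0.035] -61.5 17.0083
80 [ 0.021  0.551 -1.225] [0.023 0.052 0.005] -81.4 17.5083
90 [-0.897 -0.501 -1.852] [-0.035 -0.029  0.005] -91.4 17.8333
92 [-0.043  0.654 -2.064] [-0.042 -0.006 -0.004] -93.5 18.0833
```

```bash
python3 - <<'E'
from h import *
np.set_printoptions(suppress=True,precision=3)
x,y=.5845,.0046; z=.1743
for dz in (.001,.002,.003,.004,.005):
    arm.move_l([x,y,z+dz],feed=.02)
    F=[];M=[]
    for _ in range(6): arm.dwell(.04);F.append(arm.get_contact_force());M.append(arm.get_moment())
    print(dz,np.mean(F,0),np.mean(M,0))
s=cam("scene");w=cam("wrist");print(arm.get_clock(),arm.get_tcp_pos())
E
```

```text
0.001 [ 0.118  0.201 -2.024] [-0.016 -0.001  0.009]
0.002 [-0.574  0.274 -2.675] [ 0.028  0.102 -0.002]
0.003 [ 0.049  0.104 -7.668] [ 0.024  0.009 -0.014]
0.004 [-0.357  0.15  -7.655] [0.007 0.011 0.022]
0.005 [ 0.553 -0.122 -7.908] [ 0.03   0.002 -0.016]
20.6833 [0.584 0.005 0.179]
```

The block weighs about 5.8 N, hangs freely and the moment is small. I'll lift it out slowly and check it in the images, along with the cooler.

```bash
python3 - <<'E'
from h import *
np.set_printoptions(suppress=True,precision=3)
x,y=.5845,.0046
for z in (.195,.21,.225,.245):
    arm.move_l([x,y,z],feed=.04); print(z,np.array(arm.get_contact_force()),np.array(arm.get_moment()))
arm.dwell(.3)
s=cam("scene");t=cam("top");print(arm.get_clock(),arm.get_tcp_pos())
save(s,"pics/lift.png",(250,130,450,280),4)
for nm,im in (("scene",s),("top",t)):
    r=eyes.outline_of("cooler",nm)
    if r:
        m=r[0]["mask"].astype(np.uint8); q=cv2.minAreaRect(max(cv2.findContours(m,0,1)[0],key=cv2.contourArea)); print(nm,r[0]["score"],q,onplane(im,q[0],.03),[onplane(im,p,.03).round(3).tolist() for p in cv2.boxPoints(q)])
E
```

```text
0.195 [-0.676 -0.205 -7.706] [ 0.082  0.029 -0.022]
0.21 [ 0.25   0.098 -7.654] [ 0.031  0.095 -0.001]
0.225 [-0.375  0.174 -7.475] [ 0.04   0.051 -0.034]
0.245 [ 0.033 -0.703 -8.424] [0.055 0.048 0.009]
23.325 [0.584 0.005 0.245]
scene 0.78 ((409.27362060546875, 204.904052734375), (63.47406768798828, 52.88566970825195), 9.727579116821289) [0.624 0.274 0.03 ] [[0.582, 0.172, 0.03], [0.517, 0.332, 0.03], [0.668, 0.382, 0.03], [0.721, 0.221, 0.03]]
top 0.97 ((222.42987060546875, 229.3052215576172), (25.027606964111328, 32.66761016845703), 70.20112609863281) [0.581 0.235 0.03 ] [[0.594, 0.279, 0.03], [0.62, 0.213, 0.03], [0.568, 0.192, 0.03], [0.543, 0.258, 0.03]]
```

View pics/lift.png

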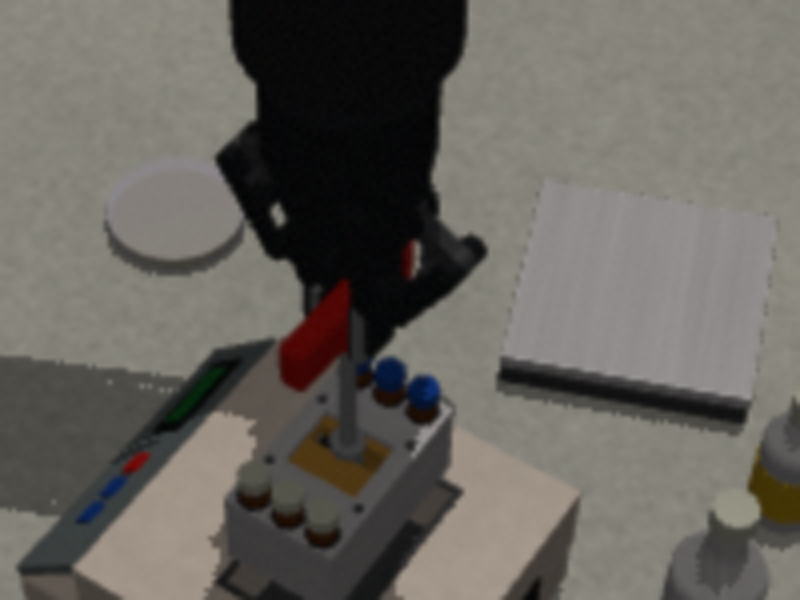

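The block hangs level and is clear of the heater. The cooler's top corners are at crop (545,182), (775,215), (750,400) and (503,360). Next: cross over and set it down.

```bash
python3 - <<'E'
from h import *
np.set_printoptions(suppress=True,precision=4)
s=cam("scene")
Q=np.array([onplane(s,np.array([250,130])+(np.array(p)+.5)/4-.5,.03) for p in [(545,182),(775,215),(750,400),(503,360)]]); t=cam("top")
Qt=np.array([onplane(t,p,.03) for p in [(157,190),(222,173),(241,238),(178,254)]])
print(Q.mean(0),Qt.mean(0),[np.linalg.norm(Q[i]-Q[i-1]) for i in range(4)])
C=(Q.mean(0)+Qt.mean(0))/2; x,y=C[0],C[1]+.0069
O=list(arm.get_orientation())
arm.move_l([.5845,.0046,.255],feed=.08)
arm.move_l([x,y,.255],feed=.1)
arm.move_l([x,y,.19],feed=.07); arm.dwell(.3)
print(arm.get_tcp_pos(),arm.get_contact_force(),arm.get_moment())
r=arm.move_l([x,y,.159],feed=.015,until_force=3)
arm.dwell(.1);print(r,arm.get_tcp_pos(),arm.get_contact_force(),arm.get_moment(),arm.get_clock())
E
```

```text
[0.6203 0.286  0.03  ] [0.6157 0.2876 0.03  ] [np.float64(0.1498952435983598), np.float64(0.1455253219761608), np.float64(0.1509492914412096), np.float64(0.14634459318890347)]
[0.6181 0.2938 0.1904] [ 0.3057 -0.0689 -7.502 ] [ 0.0933 -0.0204  0.0055]
True [0.6171 0.2934 0.1591] [ 0.8613  1.4697 -0.4875] [ 0.4727 -0.4261  0.0552] 30.0583
```

```bash
python3 - <<'E'
from h import *
s=cam("scene");t=cam("top");save(s,"pics/d1.png",(340,110,490,260),3)
p=np.array(arm.get_tcp_pos())
save(t,"pics/d2.png",(140,150,260,270),3.75)
A=cv2.imread("pics/d1.png");B=cv2.imread("pics/d2.png");h=min(A.shape[0],B.shape[0]);cv2.imwrite("pics/down.png",np.hstack([A[:h,:400],B[:h,:400]]))
print(arm.get_contact_force(),arm.get_moment(),p)
E
```

```text
[0.70306252 1.12996019 0.00900045] [ 0.5295553  -0.5756532  -0.03667663] [0.61707274 0.29337031 0.1587743 ]
```

View pics/down.png

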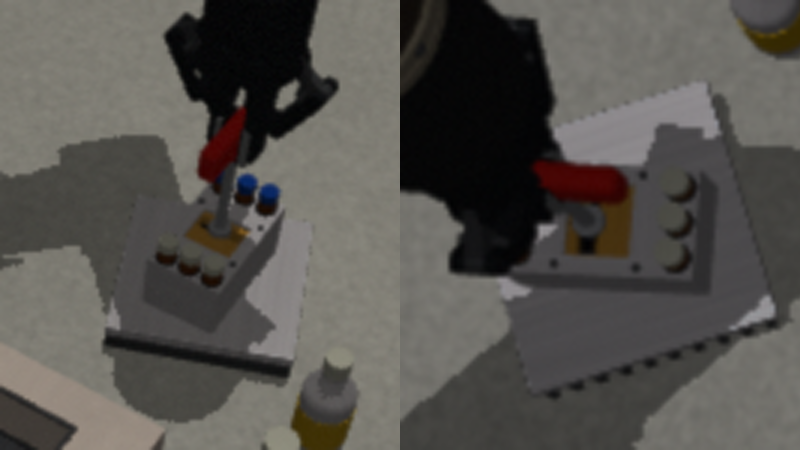

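The block is flat on the plate and near its middle: in the top view, screws are at (643,175), (553,263) and (635,268) inside the plate outline. A small moment remains, so I'll relax it before releasing.

```bash
python3 - <<'E'
from h import *
np.set_printoptions(suppress=True,precision=3)
p=np.array(arm.get_tcp_pos()); print(arm.get_orientation())
def rd():
    F=[];M=[]
    for _ in range(5): arm.dwell(.04);F.append(arm.get_contact_force());M.append(arm.get_moment())
    return np.mean(F,0),np.mean(M,0)
for dz in (.001,.002,.003,.004):
    arm.move_l([.618,.2937,p[2]+dz],frame=[np.pi,0,YB-np.radians(92)],feed=.02); print(dz,arm.get_tcp_pos(),*rd())
print(arm.get_clock())
E
```

```text
[ 3.139 -0.002 -1.636]
0.001 [0.618 0.293 0.16 ] [-0.097 -0.037 -1.428] [0.066 0.011 0.014]
0.002 [0.618 0.294 0.161] [ 0.071 -0.034 -2.004] [ 0.005 -0.008 -0.015]
0.003 [0.618 0.294 0.161] [-0.936 -0.137 -4.82 ] [-0.033  0.293  0.011]
0.004 [0.618 0.294 0.162] [-0.28   0.183 -7.812] [ 0.042 -0.024 -0.019]
32.0167
```

```bash
python3 - <<'E'
from h import *
np.set_printoptions(suppress=True,precision=3)
arm.move_l([.618,.2937,.1597],feed=.008); arm.dwell(.3); print(arm.get_contact_force(),arm.get_moment())
hand.gripper_to(.03); arm.dwell(.3); hand.gripper_to(.085); print(arm.get_contact_force(),arm.get_finger_force())
arm.move_l([.618,.2937,.27],feed=.06); arm.move_l([.5,.2937,.33],feed=.15)
s=cam("scene");t=cam("top");save(s,"pics/e1.png",(340,110,490,260),3)
save(t,"pics/e2.png",(140,150,260,270),3.75)
A=cv2.imread("pics/e1.png");B=cv2.imread("pics/e2.png");cv2.imwrite("pics/end.png",np.hstack([A[:450,:400],B[:450,:400]]))
print(arm.get_clock())
E
```

```text
[-0.042 -0.065 -1.452] [ 0.084 -0.002 -0.   ]
[ 0.325 -0.779 -0.99 ] 0.0
37.1583
```

View pics/end.png

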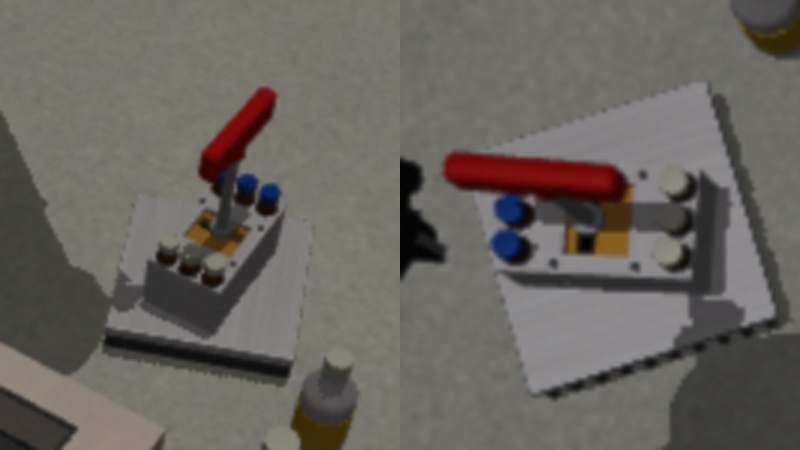

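```bash
python3 - <<'E'
from h import *
s=cam("scene");t=cam("top")
h=np.array([.618,.2937,.179]); 
print("scene pred handle",proj(s,h),"collar",proj(s,h-[0,0,.1]),"top pred",proj(t,h),"obs scene (419.3,154.3),(414.7,187.7) top (176,196.7)")
print("tri handle",tri([(s,(419.3,154.3)),(t,(176,196.7))]))
E
```

```text
scene pred handle [418.736926   154.20656775] collar [413.33145175 185.0552203 ] top pred [177.34113709 196.83871468] obs scene (419.3,154.3),(414.7,187.7) top (176,196.7)
tri handle [0.61851559 0.29680633 0.176615  ]
```

The key is upright (the handle matches the vertical prediction to about 1 px), still turned and seated, with the block flat on the plate. Handing in.

```bash
python3 -c "
from rig import arm
print(arm.close_job(),arm.get_clock())"
```

```text
the job is handed in; nothing more can be done
the job is handed in; nothing more can be done
```

The job is handed in at about 37 s of the 67 s allowed: the block sits flat near the middle of the cooling plate (about 6 mm off centre towards +x by rough estimate), with the key locked and upright in it; no verdict was returned.

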